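# Pop up a seedling plug and hold it for pricking out

## Task

Slide the tray by the red knob until the leafy seedling is centred under the fixed pointer, with the popper's lever still up; then let go of the knob and press the red lever pad so that this seedling's plug is pushed up about 20 mm out of its cell, roughly half its height. Finish while holding the lever down there with the plug standing raised, so that I can lift the seedling out: do not let go. Never push the pin up anywhere else, keep the other plugs down in their cells, and do not shift the things standing around.

Things in the scene. Friction and masses are not known exactly. Their poses are not given: they have to be found in the camera images.
- popper: The plug popper: a grey 360 x 360 x 12 mm base plate fixed to the table, carrying a tray of rooting plugs on x-y slides over one ejector pin. Origin: on the table surface, on the vertical axis of the ejector pin. Its x points away from the robot, its y to the robot's left (turned by up to 0.2 rad from trial to trial)
- pointer_tip (a point): Tip of the fixed red-tipped pointer needle, straight above the ejector pin, 178 mm above the table. It hangs from a horizontal 7 mm rod (198 mm above the table) that comes from a column 165 mm behind it on the popper's +x side
- carrier_knob (a point): Grip centre of the upright red knob (23 mm diameter, 42 mm tall, its top 19 mm above this point, 147 mm above the table) on the robot-side edge of the tray carrier. Grip it from above and drag: the carrier, tray and all plugs move with it, along both slides at once, with about 2 N of friction each, and stay where they are left. The knob is 105 mm from the tray's centre towards popper -x
- tray_floor (a point): Centre of the tray, at the level of the cell floors (72.5 mm above the table). Black tray, 3 rows (along x) by 4 columns (along y) of square 32 mm cells, 38 mm deep, at 38 mm pitch, symmetric about this point; axes as the popper's. Each floor has a 24 mm opening for the ejector pin (head 14 mm diameter). Eight cells hold plugs, the others are empty
- cross (a joint): Left-right slide, m: grows as the tray moves along popper +y; 0, as at the start, with the tray's centre line over the pin; range -0.066 to 0.066
- carrier (a joint): Fore-aft slide, m: grows as the tray moves along popper +x; 0 at the start, where the tray is drawn forward to its loading stop and its centre lies 57 mm from the pin axis towards popper -x; range 0 to 0.100
- lever (a joint): The popper's spring-loaded lever, rad: 0 at rest (handle up), grows as the handle is pressed down, end stop 0.36; springs back when let go. It pivots about the popper's x axis, 95 mm from the pin towards popper -y and 38 mm above the table. The pin rises 94.5 mm per rad; it meets the plug after 4.5 mm, so 0.26 rad lifts the plug by 20 mm. Pressing takes about 4 N at the start, 8 N at 0.26 rad
- lever_pad (a point): Middle of the top of the red palm pad (50 mm along x, 60 mm along y) at the lever's handle end, 250 mm from the pin towards popper -y, about 77 mm above the table at rest; it faces up and is to be pressed straight down with the closed fingertips. It goes down about 40 mm (nearly straight) for a 20 mm lift of the plug
- seedling: The leafy seedling in its rooting plug: a firm brown block of bonded coir, 28.5 x 28.5 x 38 mm, with the only green leaves in the tray (about 30 mm tall, soft). Origin: centre of the plug's underside, resting on its cell's floor; the plug's top is then flush with the tray
- plug_a: Another plug of the same size, bare, in a cell of the tray; origin at the centre of its underside
- plug_b: Another plug of the same size, with just a tiny pale sprout, in a cell of the tray; origin at the centre of its underside
- plug_c: Another plug of the same size, bare, in a cell of the tray; origin at the centre of its underside
- plug_d: Another plug of the same size, with just a tiny pale sprout, in a cell of the tray; origin at the centre of its underside
- plug_e: Another plug of the same size, bare, in a cell of the tray; origin at the centre of its underside
- plug_f: Another plug of the same size, bare, in a cell of the tray; origin at the centre of its underside
- plug_g: Another plug of the same size, bare, in a cell of the tray; origin at the centre of its underside
- bowl: white ceramic bowl, 170 mm across, 80 mm high; a bystander, stands clear of the popper, origin at its underside
- shot_glass: small clear glass, 48 mm across, 60 mm high; a bystander, stands clear of the popper, origin at its underside
- clay_pot: terracotta pot, 88 mm across, 75 mm high; a bystander, stands clear of the popper, origin at its underside
- plant_food: white bottle with green cap, 52 mm across, 120 mm high; a bystander, stands clear of the popper, origin at its underside
- marker_pen: purple marker pen, 120 mm long, lying down; a bystander, stands clear of the popper, origin at its underside

How it is judged:
By the outcome, as a careful person would: the job done as asked, in the order asked, and still so for the second after the job is handed in, while the arm keeps its last pose, push and grip.
It also fails if it takes over 35 s, if anything falls off the work surface, if the arm or the gripper's body presses on something with over 40 N, if the wrist force passes 120 N, or if a joint passes its speed limit or range.

## Robot

A 6-joint arm with a two-finger parallel gripper is mounted at the origin on the work surface. World frame = base frame: x ahead of the robot, y to its left, z up, the work surface at z = 0. Lengths are in m, angles in rad, forces in N, time in s.
With the tool pointing down it reaches from about 0.35 to 0.775 m from the base axis. Payload 5.5 kg.
Tool frame: the origin (TCP) lies between the finger pads; the fingertips stand 17 mm ahead of it and the grasp point (between the pads) lies 2 mm behind it; z points along the fingers, y is the line along which they close (so a half turn about z gives the same grasp; the last joint's range is limited). The gripper opens to 85 mm and grips with 20 to 120 N. Pads are 22 mm wide; open, the fingers measure 114 mm over their backs; the gripper's body (76 mm by 85 mm) begins 54 mm behind the grasp point. The pads swing forward as they close: fully open they stand 13 mm farther back than shut.
Start: joints at [1.139, 0.313, 0.046, 1.304, 0, 1.431], TCP at [0.165, 0.551, 0.248] pointing down, gripper open.
Joint ranges: [-2.76, 2.76], [-0.86, 1.69], [-1.03, 1.26], [-2.2, 2.34], [-1.47, 1.5], [-3.14, 3.14]. Speed limits (rad/s): [2.57, 2.57, 3.14, 3.14, 3.14, 3.14].

## Interface

Orientations are given as [roll, pitch, yaw] about the fixed x, y, z axes, in that order (R = Rz(yaw) Ry(pitch) Rx(roll)).
In Python, from bench import * gives the robot as it stands.
- The arm moves only by the shell command python3 -m handwheel 'ROWS' [FORCE]. ROWS is JSON, a list of rows, each a list of 5 numbers: the opening, from -1 (shut) to 1 (fully open), then the shift along the tool's x, y, z in m, then the turn about the tool's z in rad. In form: [[gripper, dx, dy, dz, spin], ...]. A call has 1 to 12 rows; each row is the pose to reach, as a shift and turn from the pose commanded when the call began, along the tool's axes at that moment; what a row does not reach only later rows make up. A row lasts 1/12 s, in which the tool goes at most 41.7 mm and 7.16 degrees, less where a joint would pass 70% of its speed; a pose out of reach is approached as far as the arm can. A call with a gripper value outside its range is refused whole. The fingers move at their own pace and stop on an object; FORCE is the grip in N (left out, the last holds). Time passes only in rows, so rows that repeat a pose let the fingers close. It gives the time, the measured TCP pose, the force, the opening and the grip force at its end, in the units of the state.
- observe(): the state, without advancing time (a new reading comes with each control period).
- snapshot(name): name is "scene" or "top"; returns a dict with "image" (420x560x3 uint8, red, green, blue), "fx", "fy", "cx", "cy" (pixels), "R" (3x3) and "t" (3): a world point X has camera coordinates R X + t. Camera axes: x right, y down, z forward; pixel columns grow to the right and rows downward; lengths in m; the calibration is good to about 2 mm. A picture is of the moment at which its call begins. There is no depth.
- hand_in(): hands the job in; it is judged then, once.
The state is a dict: "clock": time; "joint_positions": joint angles; "joint_vel": joint speeds; "joint_efforts": joint torques, N m; "position": TCP position; "orientation": TCP orientation; "ft_force": force on the tool from outside, world axes, zero at the start; "ft_torque": the same for the moment, N m; "grip_width": finger opening in m; "gripper_force": force on a finger pad.
Only numpy, scipy, OpenCV 4.12 (cv2) and the standard library are available. Lean on these libraries where they do the work, as an engineer would, in place of code of your own. Each camera call takes 0.05 s, during which the arm holds its last target. There are 200 camera calls.

## Working session

There is one attempt and no reset: what is moved stays moved. The work goes in short steps, Python scripts to look and compute and a shell command to move; the robot and the scene stay as the last step left them, time stands still between calls to the robot, and variables do not carry over. Pictures are saved under pics/ and viewed, at most 10 in all, crops included, and the job is handed in when it is done.

```bash
mkdir -p pics
cat > h.py <<'E'
from bench import *
import numpy as np, cv2
def ray(s,u,v):
    R=np.array(s["R"]);t=np.array(s["t"])
    d=R.T@np.array([(u-s["cx"])/s["fx"],(v-s["cy"])/s["fy"],1]);return -R.T@t,d
def onz(s,u,v,z):
    c,d=ray(s,u,v);return c+d*(z-c[2])/d[2]
def proj(s,X):
    p=np.array(s["R"])@np.array(X)+np.array(s["t"]);return s["fx"]*p[0]/p[2]+s["cx"],s["fy"]*p[1]/p[2]+s["cy"]
def redblobs(im):
    h=cv2.cvtColor(im,cv2.COLOR_RGB2HSV)
    m=(((h[...,0]<8)|(h[...,0]>172))&(h[...,1]>150)&(h[...,2]>70)).astype(np.uint8)
    n,l,st,c=cv2.connectedComponentsWithStats(m)
    return [(c[i].round(1).tolist(),st[i].tolist()) for i in range(1,n) if st[i][4]>6],l
def greenmask(im):
    h=cv2.cvtColor(im,cv2.COLOR_RGB2HSV)
    m=((h[...,0]>35)&(h[...,0]<85)&(h[...,1]>90)&(h[...,2]>40)).astype(np.uint8)
    n,l,st,c=cv2.connectedComponentsWithStats(m)
    return [(c[i].round(1).tolist(),st[i].tolist()) for i in range(1,n) if st[i][4]>6]
E
python3 - <<'E'
from h import *
print({k:np.round(v,3).tolist() if not isinstance(v,str) else v for k,v in observe().items()})
for n in("scene","top"):
    s=snapshot(n);im=s["image"];cv2.imwrite(f"pics/{n}0.png",im[...,::-1])
    print(n,s["fx"],s["cx"],s["cy"],(-np.array(s["R"]).T@s["t"]).round(3));print(redblobs(im)[0]);print(greenmask(im))
E
```

```text
{'clock': 0.0, 'joint_positions': [1.139, 0.314, 0.045, 1.304, 0.0, 1.431], 'joint_vel': [0.001, -0.001, -0.001, -0.0, -0.0, -0.001], 'joint_efforts': [0.0, -48.063, 29.853, 0.019, 0.0, -0.0], 'position': [0.165, 0.55, 0.247], 'orientation': [-3.14, -0.0, 2.85], 'ft_force': [0.889, -0.813, -0.074], 'ft_torque': [0.03, 0.084, -0.025], 'gripper_force': 0.0, 'grip_width': 0.085}
scene 435.5375028899176 278.44725022690915 216.2261797215228 [0.872 0.698 1.478]
[([225.4, 196.0], [218, 189, 16, 16, 167]), ([288.8, 227.3], [287, 226, 5, 4, 16]), ([409.0, 390.7], [399, 380, 21, 23, 299])]
[([53.2, 246.0], [0, 0, 167, 420, 39086]), ([214.9, 12.6], [169, 0, 113, 43, 2223]), ([302.5, 3.2], [299, 0, 10, 10, 59]), ([528.3, 0.6], [526, 0, 5, 3, 10]), ([548.3, 14.0], [537, 6, 23, 18, 85]), ([230.4, 45.3], [220, 34, 21, 23, 317]), ([556.2, 61.7], [553, 58, 7, 8, 44]), ([544.5, 67.7], [541, 62, 8, 12, 73]), ([533.4, 76.3], [530, 74, 7, 6, 33]), ([556.9, 78.1], [554, 75, 6, 8, 35]), ([544.7, 86.8], [537, 84, 16, 6, 83]), ([556.4, 99.1], [553, 96, 7, 7, 37]), ([136.2, 113.3], [127, 100, 17, 22, 165]), (
[... 683 characters left out ...]
8 1.455]
[([346.7, 187.7], [336, 179, 22, 18, 312]), ([257.8, 224.6], [254, 222, 7, 5, 11]), ([54.4, 244.2], [42, 232, 25, 25, 351]), ([132.8, 268.6], [132, 266, 2, 6, 8])]
[([279.5, 39.2], [0, 0, 560, 81, 44448]), ([405.0, 79.8], [401, 79, 9, 2, 9]), ([539.2, 151.7], [527, 136, 33, 27, 353]), ([551.0, 141.7], [543, 139, 16, 7, 18]), ([130.4, 166.6], [126, 163, 10, 8, 63]), ([246.4, 171.7], [242, 167, 10, 11, 72]), ([24.8, 242.0], [13, 238, 24, 9, 125]), ([61.9, 259.7], [51, 253, 23, 15, 119]), ([71.1, 300.1], [67, 295, 9, 11, 54]), ([92.0, 322.0], [87, 317, 11, 11, 84]), ([113.6, 344.4], [109, 341, 11, 8, 54]), ([135.4, 366.8], [130, 364, 11, 7, 53]), ([49.2, 371.8], [44, 367, 11, 11, 60])]
```

View pics/scene0.png

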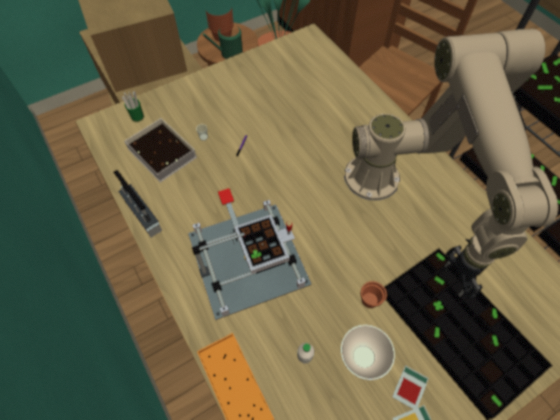

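View pics/top0.png

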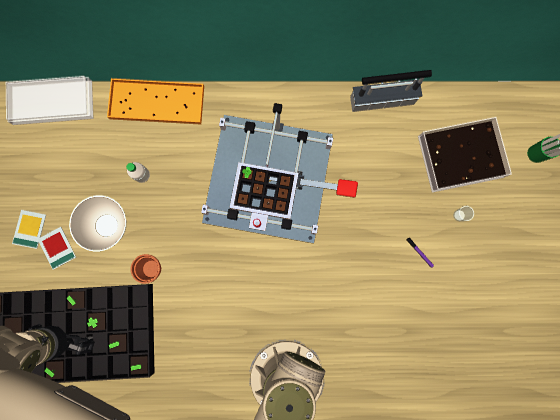

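The scene view shows the popper with knob at about (289,227), pad at (225,196) and the leafy seedling at (256,254). In the top view they are at (258,223), (347,188) and (246,172): the seedling is in the far left tray corner.

```bash
cat >> h.py <<'E'
def tri(pairs):
    A=np.zeros((3,3));b=np.zeros(3)
    for s,(u,v) in pairs:
        c,d=ray(s,u,v);d=d/np.linalg.norm(d);P=np.eye(3)-np.outer(d,d);A+=P;b+=P@c
    return np.linalg.solve(A,b)
E
python3 - <<'E'
from h import *
a=snapshot("scene");t=snapshot("top")
print("pad tri",tri([(a,(225.4,196)),(t,(346.7,187.7))]).round(4),"top@z",onz(t,346.7,187.7,.077).round(4),"sc@z",onz(a,225.4,196,.077).round(4))
print("leaf tri",tri([(a,(255.6,253.9)),(t,(246.4,171.7))]).round(4))
pad=onz(t,346.7,187.7,.077)[:2]/2+onz(a,225.4,196,.077)[:2]/2
k=onz(t,257.8,223,.146)[:2]
print("knob",k, onz(a,289,227.3,.14).round(4))
# pose from pad(0,-.25), knob(-.162,0)
v=k-pad;y=np.arctan2(v[1],v[0])-np.arctan2(.25,-.162);R=np.array([[np.cos(y),-np.sin(y)],[np.sin(y),np.cos(y)]])
o=(pad-R@[0,-.25]+k-R@[-.162,0])/2
print("yaw",y,"o",o,"res",np.linalg.norm(v)-np.hypot(.25,.162))
leaf=tri([(a,(255.6,253.9)),(t,(246.4,171.7))])[:2];print("leaf in popper",R.T@(leaf-o))
for s,n in((a,"s"),(t,"t")):
    print(n,"tip",proj(s,[*o,.178]),"corner",[np.round(proj(s,[*(o+R@[x,yy]),.0]),0).tolist() for x,yy in((.18,.18),(.18,-.18),(-.18,-.18),(-.18,.18))])
ia=cv2.resize(a["image"][185:285,185:310],None,fx=3.2,fy=4.8*0+3.2,interpolation=cv2.INTER_CUBIC)
it=cv2.resize(t["image"][100:245,195:320],None,fx=3.2,fy=3.2,interpolation=cv2.INTER_CUBIC)
c=np.zeros((464,800,3),np.uint8);c[:320,:400]=ia;c[:464,400:]=it
cv2.imwrite("pics/crop1.png",c[...,::-1])
E
```

```text
pad tri [ 0.5763 -0.1851  0.0704] top@z [ 0.576  -0.1848  0.077 ] sc@z [ 0.577  -0.1801  0.077 ]
leaf tri [0.6129 0.1173 0.137 ]
knob [0.46146565 0.08301211] [0.4623 0.0916 0.14  ]
yaw -0.1661389699639202 o [0.61953232 0.06015139] res -0.008566253063613194
leaf in popper [-0.01602741  0.05528563]
s tip (np.float64(244.6398362821012), np.float64(236.47282257878106)) corner [[217.0, 321.0], [188.0, 235.0], [275.0, 205.0], [312.0, 284.0]]
t tip (np.float64(265.5413340053691), np.float64(166.391733102571)) corner [[222.0, 117.0], [330.0, 134.0], [314.0, 243.0], [202.0, 225.0]]
```

View pics/crop1.png

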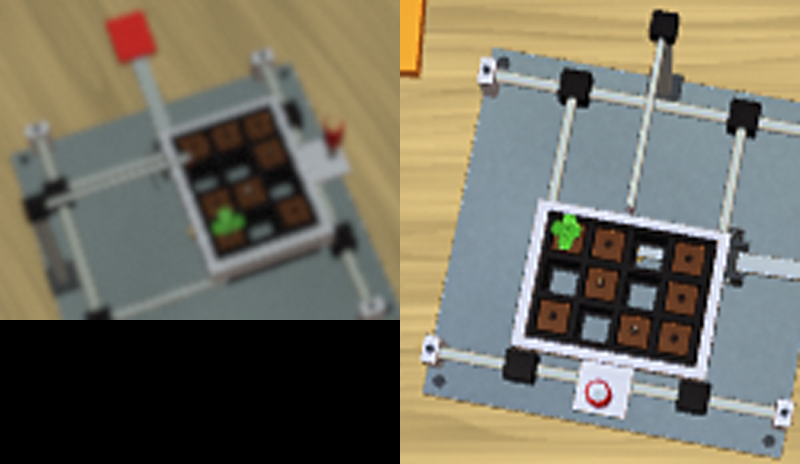

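The crop gives the knob top at top-view pixel (256.9,222.6), the pointer tip near (266.8,165.7), and the plate corners. The seedling sits in the far-left cell (+38 mm, +57 mm), so the targets are carrier +19 mm and cross −57 mm. I'll now fit the popper pose to these points.

Run:
```python
from h import *
from scipy.optimize import least_squares
a=snapshot("scene");t=snapshot("top")
q=lambda u,v:(195+(u-400)/3.2-.35,100+v/3.2-.35)
obs=[(t,q(598,393),(-.162,0,.147)),(t,(346.7,187.7),(0,-.25,.077)),(t,q(630,211),(0,0,.178)),
(t,q(492,50),(.18,.18,.012)),(t,q(424,394),(-.18,.18,.012)),(t,q(778,457),(-.18,-.18,.012)),
(a,(225.4,196),(0,-.25,.077)),(a,(289,227.3),(-.162,0,.14)),
(t,q(566,231),(-.019,.057,.125))]
def W(p,X):
    c,s=np.cos(p[2]),np.sin(p[2]);return [p[0]+c*X[0]-s*X[1],p[1]+s*X[0]+c*X[1],X[2]]
f=lambda p:np.concatenate([np.subtract(proj(s,W(p,X)),uv) for s,uv,X in obs])
r=least_squares(f,[.62,.06,-.166],loss="soft_l1");p=r.x
print(p);print(f(p).reshape(-1,2).round(1).tolist())
o=observe();pos=np.array(o["position"]);yaw=o["orientation"][2]
Rt=np.array([[np.cos(yaw),np.sin(yaw),0],[np.sin(yaw),-np.cos(yaw),0],[0,0,-1]])
k=np.array(W(p,(-.162,0,.132)));print("knob",k,"tool shift",Rt.T@(k-pos),"spin",yaw-(p[2]+np.pi/2))
```

```text
[ 0.62166209  0.05860028 -0.18289835]
[[-0.5, 0.2], [0.8, -0.1], [-0.4, 0.1], [-0.5, -1.2], [-1.4, -0.3], [0.5, 0.4], [-0.7, -1.4], [-0.6, -0.8], [-0.2, 0.7]]
knob [0.46236414 0.08806489 0.132     ] tool shift [-0.41748919 -0.35753737  0.11598318] spin 1.4619088436403522
```

```bash
python3 -m handwheel '[[0.2,-0.035,-0.03,0,0.12],[0.2,-0.07,-0.06,0,0.24],[0.2,-0.105,-0.09,0,0.36],[0.2,-0.14,-0.12,0,0.48],[0.2,-0.175,-0.15,0,0.6],[0.2,-0.21,-0.18,0,0.72],[0.2,-0.24,-0.205,0,0.84],[0.2,-0.27,-0.23,0,0.96],[0.2,-0.30,-0.255,0,1.08],[0.2,-0.33,-0.28,0,1.2],[0.2,-0.355,-0.305,0,1.32],[0.2,-0.375,-0.325,0,1.4]]'
cat > st.py <<'E'
from h import *
P=np.array([.6217,.0586]);Y=-.1829
o=observe();pos=np.array(o["position"]);yaw=o["orientation"][2]
R=np.array([[np.cos(Y),-np.sin(Y)],[np.sin(Y),np.cos(Y)]])
print("t",o["clock"],"pos",pos.round(4),"rpy",np.round(o["orientation"],3),"popper",(R.T@(pos[:2]-P)).round(4),"F pop",(R.T@np.array(o["ft_force"])[:2]).round(1),round(o["ft_force"][2],1),"w",round(o["grip_width"],4),"gf",round(o["gripper_force"],1))
Rt=np.array([[np.cos(yaw),np.sin(yaw)],[np.sin(yaw),-np.cos(yaw)]])
for n,x in(("knob",(-.162,0)),("pad",(0,-.25))):print(n,"toolshift",(Rt.T@(P+R@x-pos[:2])).round(4),"spin",round(yaw-(Y+np.pi/2),3))
E
python3 st.py
```

```text
clock: 1.3
position: [0.4321, 0.1294, 0.2485]
orientation: [3.141, -0.0, 1.444]
ft_force: [0.8, 0.7, -0.7]
grip_width: 0.0512
gripper_force: 0.0
t 1.3 pos [0.4321 0.1294 0.2485] rpy [ 3.141 -0.     1.444] popper [-0.1993  0.0351] F pop [0.7 0.8] -0.7 w 0.0512 gf 0.0
knob toolshift [-0.0372  0.0353] spin 0.056
pad toolshift [-0.2958  0.1832] spin 0.056
```

```bash
python3 -m handwheel '[[0.2,-0.02,0.018,0.03,0.03],[0.2,-0.037,0.035,0.06,0.055],[0.2,-0.037,0.035,0.075,0.055],[0.2,-0.037,0.035,0.075,0.055]]' >/dev/null
python3 st.py
python3 - <<'E'
from h import *
a=snapshot("scene");t=snapshot("top")
c=np.zeros((560,800,3),np.uint8)
c[:,:400]=cv2.resize(a["image"][180:292,230:310],(400,560),interpolation=cv2.INTER_CUBIC)
c[:,400:]=cv2.resize(t["image"][150:262,217:297],(400,560),interpolation=cv2.INTER_CUBIC)
cv2.imwrite("pics/k1.png",c[...,::-1])
for z in(.110,.147):print(proj(a,[.4624,.0881,z]))
E
```

```text
t 1.6333 pos [0.4595 0.0892 0.1698] rpy [-3.135e+00  1.000e-03  1.392e+00] popper [-0.165   0.0006] F pop [-0.5 -0.7] -0.9 w 0.051 gf 0.0
knob toolshift [-0.0006  0.003 ] spin 0.004
pad toolshift [-0.2513  0.1641] spin 0.004
(np.float64(288.30750064473233), np.float64(230.6161519787601))
(np.float64(288.4707452042029), np.float64(225.59549307012983))
```

View pics/k1.png

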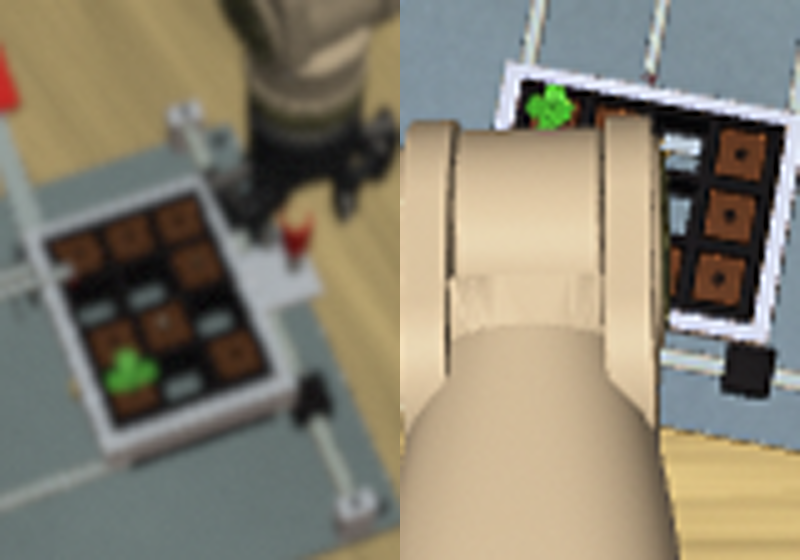

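The knob sits at (289,228) in the scene view, midway between the open fingers. I'll descend and grip it.

```bash
python3 -m handwheel '[[0.2,0,0.001,0.015,0.004],[0.2,0,0.001,0.03,0.004],[0.2,0,0.001,0.038,0.004],[0.2,0,0.001,0.038,0.004]]' 40 >/dev/null; python3 st.py
python3 -m handwheel '[[-0.4,0,0,0,0],[-0.6,0,0,0,0],[-0.6,0,0,0,0],[-0.6,0,0,0,0],[-0.6,0,0,0,0]]' 40 >/dev/null; python3 st.py
```

```text
t 2.0667 pos [0.4616 0.0912 0.1351] rpy [-3.141  0.     1.392] popper [-0.1634  0.0029] F pop [-0.4 -0.5] 0.4 w 0.0514 gf 0.0
knob toolshift [-0.0029  0.0013] spin 0.004
pad toolshift [-0.2537  0.1622] spin 0.004
t 2.4833 pos [0.4631 0.0908 0.1366] rpy [ 3.140e+00 -1.000e-03  1.391e+00] popper [-0.1618  0.0028] F pop [-0.8  0.8] 6.7 w 0.0222 gf 39.4
knob toolshift [-0.0028 -0.0002] spin 0.003
pad toolshift [-0.2534  0.161 ] spin 0.003
```

```bash
python3 -m handwheel '[[-0.6,0,-0.001,0,0],[-0.6,0,-0.002,0,0],[-0.6,0,-0.003,0,0],[-0.6,0,-0.003,0,0]]' >/dev/null; python3 st.py
```

```text
t 2.8167 pos [0.4623 0.0909 0.1367] rpy [ 3.135e+00 -1.000e-03  1.391e+00] popper [-0.1626  0.0028] F pop [5.2 1.2] 3.7 w 0.0225 gf 39.6
knob toolshift [-0.0028  0.0006] spin 0.003
pad toolshift [-0.2533  0.1619] spin 0.003
```

```bash
python3 -m handwheel '[[-0.6,-0.004,0.003,0,0],[-0.6,-0.01,0.006,0,0],[-0.6,-0.018,0.009,0,0],[-0.6,-0.026,0.012,0,0],[-0.6,-0.034,0.015,0,0],[-0.6,-0.042,0.018,0,0],[-0.6,-0.05,0.02,0,0],[-0.6,-0.055,0.021,0,0],[-0.6,-0.057,0.021,0,0],[-0.6,-0.057,0.021,0,0],[-0.6,-0.057,0.021,0,0]]' >/dev/null; python3 st.py
python3 - <<'E'
from h import *
a=snapshot("scene");t=snapshot("top")
c=np.zeros((560,800,3),np.uint8)
c[:,:400]=cv2.resize(a["image"][180:292,210:290],(400,560),interpolation=cv2.INTER_CUBIC)
c[:,400:]=cv2.resize(t["image"][110:222,230:310],(400,560),interpolation=cv2.INTER_CUBIC)
cv2.imwrite("pics/k2.png",c[...,::-1])
for s in(a,t):print("tip",proj(s,[.6217,.0586,.178]),"plugtop",proj(s,[.6217,.0586,.1105]),[g for g in greenmask(s["image"]) if 235<g[0][0]<285 and 120<g[0][1]<270])
E
```

```text
t 3.7333 pos [0.4707 0.0304 0.1366] rpy [3.139e+00 1.000e-03 1.390e+00] popper [-0.1433 -0.0552] F pop [-0.6 -2.6] 8.8 w 0.0219 gf 39.9
knob toolshift [ 0.0552 -0.0186] spin 0.002
pad toolshift [-0.1951  0.1429] spin 0.002
tip (np.float64(243.85115710946656), np.float64(236.4253048250326)) plugtop (np.float64(245.25854396238591), np.float64(245.34486256994447)) [([244.9, 241.3], [240, 237, 11, 9, 75])]
tip (np.float64(266.0886209228019), np.float64(165.64278386719096)) plugtop (np.float64(266.6254233781813), np.float64(170.7585848096539)) [([267.1, 168.9], [263, 164, 9, 11, 66])]
```

View pics/k2.png

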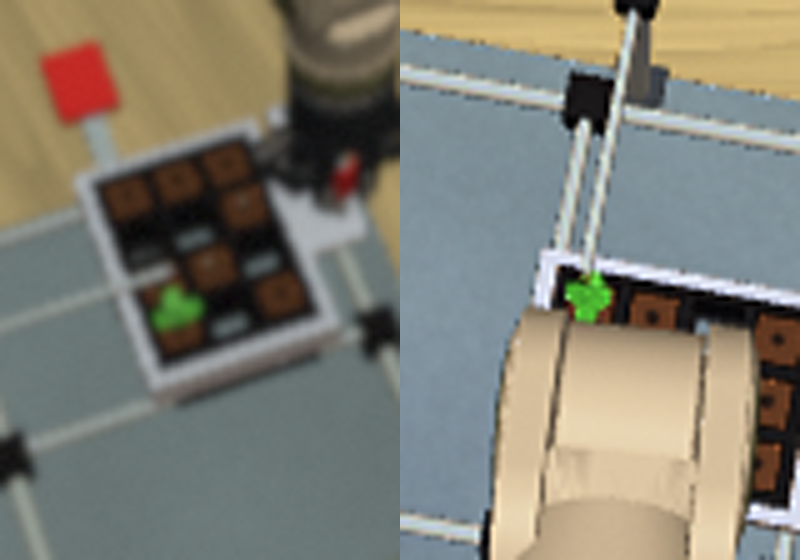

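The seedling's leaves are at (245,241) in the scene view and (267,169) in the top view, right below the needle. I'll let go, back off upward and to the right, and check how far the tray really moved.

```bash
python3 -m handwheel '[[-0.2,0,0,0,0],[0.2,0,0,0,0],[0.2,0,0,0,0],[0.2,0,0,-0.02,0],[0.2,0,0,-0.05,0],[0.2,0,0,-0.07,0],[0.2,-0.03,-0.02,-0.08,0],[0.2,-0.07,-0.04,-0.08,0],[0.2,-0.11,-0.06,-0.08,0],[0.2,-0.15,-0.06,-0.08,0],[0,-0.18,-0.06,-0.08,0]]' >/dev/null; python3 st.py
python3 - <<'E'
from h import *
a=snapshot("scene");t=snapshot("top");cv2.imwrite("pics/t3.png",t["image"][...,::-1]);cv2.imwrite("pics/s3.png",a["image"][...,::-1])
t0=cv2.imread("pics/top0.png")[...,::-1].copy()
P=np.array([.6217,.0586]);Y=-.175
R=np.array([[np.cos(Y),-np.sin(Y)],[np.sin(Y),np.cos(Y)]])
def knob(im,u,v):
    w=im[v-9:v+10,u-9:u+10].astype(float);r=np.clip(w[...,0]-w[...,1:].max(2)-12,0,None);yy,xx=np.mgrid[v-9:v+10,u-9:u+10]
    return (r*xx).sum()/r.sum(),(r*yy).sum()/r.sum()
def leaf(im,u,v):
    w=im[v-12:v+13,u-12:u+13].astype(float);r=np.clip(w[...,1]-np.maximum(w[...,0],w[...,2])-10,0,None);yy,xx=np.mgrid[v-12:v+13,u-12:u+13]
    return (r*xx).sum()/r.sum(),(r*yy).sum()/r.sum()
ue,ve=[int(round(x)) for x in proj(t,[*(P+R@[-.143,-.057]),.147])]
k0=knob(t0,257,223);k1=knob(t["image"],ue,ve);print("knob",k0,k1)
d=lambda p,q,z:(R.T@(onz(t,*q,z)-onz(t,*p,z))[:2]).round(4)
print("knob move",d(k0,k1,.145))
l0=leaf(t0,246,171);l1=leaf(t["image"],267,168);print("leaf move",d(l0,l1,.125),l1)
# tray patch shift via template match
s0=t0[150:210,222:300];
c=np.zeros((560,800,3),np.uint8)
c[:,:400]=cv2.resize(a["image"][180:292,215:295],(400,560),interpolation=cv2.INTER_CUBIC)
c[:,400:]=cv2.resize(t["image"][130:242,237:317],(400,560),interpolation=cv2.INTER_CUBIC)
cv2.imwrite("pics/k3.png",c[...,::-1])
E
```

```text
t 4.75 pos [ 0.3766 -0.1363  0.2152] rpy [-3.141  0.     1.391] popper [-0.2055 -0.2362] F pop [1.2 0.1] -0.6 w 0.0429 gf 0.0
knob toolshift [0.236  0.0443] spin 0.003
pad toolshift [-0.0145  0.2055] spin 0.003
knob (np.float64(256.367235742826), np.float64(223.39883763167452)) (np.float64(277.65929535232385), np.float64(220.04272863568215))
knob move [ 0.02   -0.0584]
leaf move [ 0.0181 -0.0586] (np.float64(267.24968383017165), np.float64(169.17795844625113))
```

View pics/k3.png

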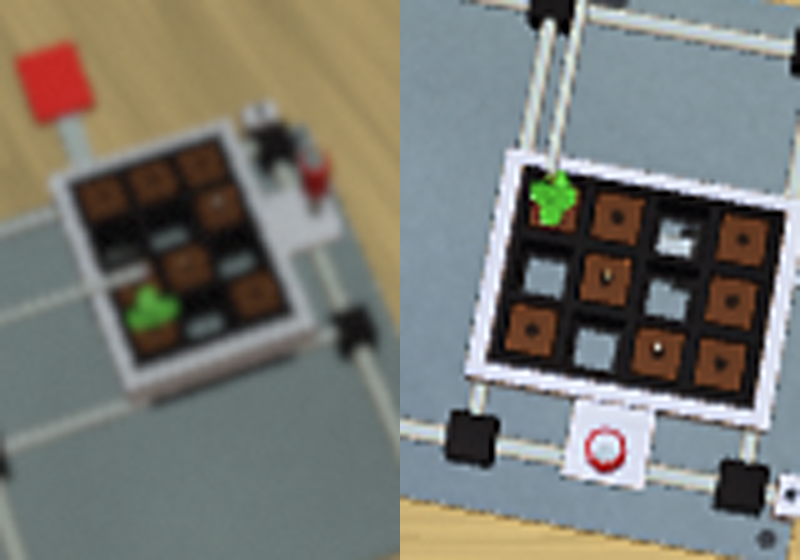

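The tray moved +19 mm and about −58 mm, so the leaves sit under the needle tip at (267,168) in the top view, with a 1 mm residue. That is close enough. Next I'll shut the gripper and move over the pad.

```bash
python3 -m handwheel '[[-1,0,0.02,0,0],[-1,0,0.05,0,0],[-1,-0.002,0.085,0,0],[-1,-0.005,0.12,0,0],[-1,-0.01,0.155,0,0],[-1,-0.011,0.185,0.01,0],[-1,-0.011,0.202,0.03,0],[-1,-0.011,0.205,0.06,0],[-1,-0.011,0.205,0.085,0],[-1,-0.011,0.205,0.105,0],[-1,-0.011,0.205,0.112,0],[-1,-0.011,0.205,0.112,0]]' >/dev/null; python3 st.py
```

```text
t 5.85 pos [ 0.5766 -0.1813  0.1005] rpy [-3.136e+00 -2.000e-03  1.391e+00] popper [-0.0007 -0.2441] F pop [ 0.1 -0.7] 0.7 w 0.0002 gf 0.0
knob toolshift [ 0.2446 -0.1604] spin 0.003
pad toolshift [-0.0059  0.0007] spin 0.003
```

```bash
python3 -m handwheel '[[-1,-0.003,0,0.002,0],[-1,-0.003,0,0.003,0],[-1,-0.003,0,0.003,0]]' |egrep -A1 'posi|ft_f'; for i in 1 2 3; do python3 -m handwheel '[[-1,0,0,0.001,0],[-1,0,0,0.0015,0],[-1,0,0,0.0015,0]]' | egrep 'posi|ft_f'; done
```

```text
position: [0.5787, -0.1862, 0.1018]
orientation: [3.139, 0.001, 1.391]
ft_force: [-0.9, 0.1, 1.7]
grip_width: -0.0002
position: [0.578, -0.1858, 0.0994]
ft_force: [0.0, -0.0, -0.7]
position: [0.5777, -0.1856, 0.0971]
ft_force: [-0.2, -0.2, -0.7]
position: [0.5777, -0.1856, 0.0956]
ft_force: [-0.1, -0.3, -0.0]
```

```bash
for i in 1 2 3; do python3 -m handwheel '[[-1,0,0,0.001,0],[-1,0,0,0.001,0]]' | egrep 'posi|ft_f'; done; python3 -m handwheel '[[-1,0,0,0.002,0],[-1,0,0,0.004,0],[-1,0,0,0.004,0]]' | egrep 'posi|ft_f'
```

```text
position: [0.5778, -0.1857, 0.0949]
ft_force: [-1.4, 0.4, 1.8]
position: [0.5777, -0.1859, 0.0939]
ft_force: [-1.5, -0.6, 3.0]
position: [0.5779, -0.186, 0.0929]
ft_force: [-1.0, -1.7, 3.3]
position: [0.5781, -0.186, 0.0886]
ft_force: [0.1, -2.1, 2.7]
```

Contact came at a TCP height of about 0.0945. I'll press down smoothly, stop a little short and check.

```bash
python3 -m handwheel '[[-1,0,0,0.003,0],[-1,0,0,0.007,0],[-1,0,0,0.011,0],[-1,0,0,0.015,0],[-1,0,0,0.019,0],[-1,0,0,0.023,0],[-1,0,0,0.026,0],[-1,0,0,0.028,0],[-1,0,0,0.029,0],[-1,0,0,0.029,0],[-1,0,0,0.029,0]]' >/dev/null; python3 st.py
python3 - <<'E'
from h import *
a=snapshot("scene");t=snapshot("top")
def leaf(im,u,v):
    w=im[v-12:v+13,u-12:u+13].astype(float);r=np.clip(w[...,1]-np.maximum(w[...,0],w[...,2])-10,0,None);yy,xx=np.mgrid[v-12:v+13,u-12:u+13]
    return (r*xx).sum()/r.sum(),(r*yy).sum()/r.sum()
P=[]
s3=cv2.imread("pics/s3.png")[...,::-1];t3=cv2.imread("pics/t3.png")[...,::-1]
for A,B in((s3,t3),(a["image"],t["image"])):
    x,y=leaf(A,245,241),leaf(B,267,168);print(x,y,tri([(a,x),(t,y)]).round(4))
for n,s in(("s",a),("t",t)):print(n,proj(s,[.6217,.0586,.125]),proj(s,[.6217,.0586,.145]))
c=np.zeros((560,800,3),np.uint8)
c[:,:400]=cv2.resize(a["image"][180:292,200:280],(400,560),interpolation=cv2.INTER_CUBIC)
c[:,400:]=cv2.resize(t["image"][130:242,237:317],(400,560),interpolation=cv2.INTER_CUBIC)
cv2.imwrite("pics/k4.png",c[...,::-1])
E
```

```text
t 8.5167 pos [ 0.5782 -0.1869  0.06  ] rpy [3.14e+00 2.00e-03 1.39e+00] popper [ 0.0018 -0.2493] F pop [-1.4 -4.9] 6.4 w -0.0002 gf 3.6
knob toolshift [ 0.2496 -0.1633] spin 0.002
pad toolshift [-0.0007 -0.0018] spin 0.002
(np.float64(244.8950884086444), np.float64(241.43064833005894)) (np.float64(267.24968383017165), np.float64(169.17795844625113)) [0.6204 0.0565 0.1361]
(np.float64(244.21390134529148), np.float64(239.59372197309418)) (np.float64(267.07507957311367), np.float64(168.12282344130313)) [0.621  0.0563 0.1499]
s (np.float64(244.96539428989811), np.float64(243.48697578761943)) (np.float64(244.55296709573602), np.float64(240.87314706933194))
t (np.float64(266.51458038277883), np.float64(169.7022358778203)) (np.float64(266.3577782892993), np.float64(168.20789044485178))
```

View pics/k4.png

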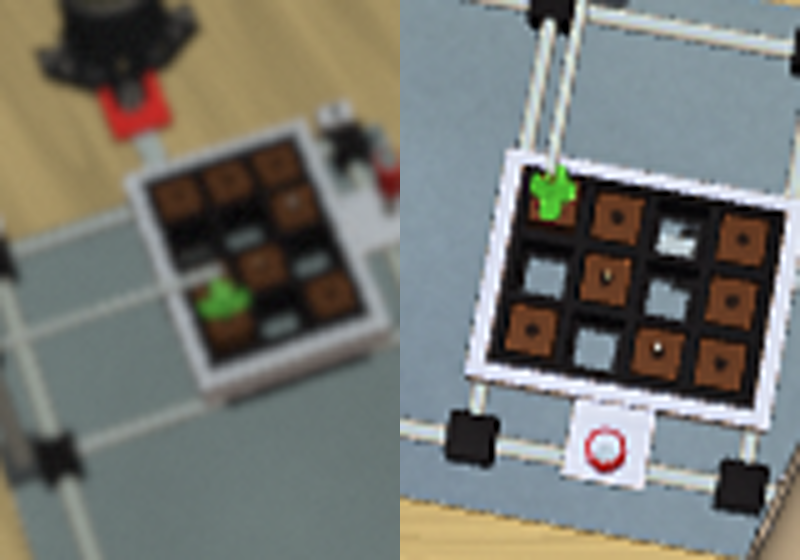

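The plug is rising: the leaves' centre went from (244.9,241.4) to (244.2,239.6) in the scene view, about 14–17 mm up. The needle is still above it and the other plugs are down. I'll press about 4 mm further.

```bash
python3 -m handwheel '[[-1,0,0,0.002,0],[-1,0,0,0.0035,0],[-1,0,0,0.004,0],[-1,0,0,0.004,0],[-1,0,0,0.004,0],[-1,0,0,0.004,0]]' >/dev/null; python3 st.py
python3 - <<'E'
from h import *
a=snapshot("scene");t=snapshot("top")
s3=cv2.imread("pics/s3.png")[...,::-1];t3=cv2.imread("pics/t3.png")[...,::-1]
def leaf(im,u,v):
    w=im[v-12:v+13,u-12:u+13].astype(float);r=np.clip(w[...,1]-np.maximum(w[...,0],w[...,2])-10,0,None);yy,xx=np.mgrid[v-12:v+13,u-12:u+13]
    return (r*xx).sum()/r.sum(),(r*yy).sum()/r.sum()
print([(leaf(B,267,168),leaf(A,245,241),tri([(a,leaf(A,245,241)),(t,leaf(B,267,168))]).round(4)) for A,B in((s3,t3),(a["image"],t["image"]))])
# plug top (brown) centroid in scene near leaf, before/after
for A in(s3,a["image"]):
    h=cv2.cvtColor(np.ascontiguousarray(A),cv2.COLOR_RGB2HSV);m=((h[...,0]<18)&(h[...,1]>90)&(h[...,2]>45)).astype(np.uint8);m[:236]=0;m[256:]=0;m[:,:234]=0;m[:,254:]=0
    y,x=np.nonzero(m);print(m.sum(),x.mean(),y.mean(),x.min(),x.max(),y.min(),y.max())
c=np.zeros((500,800,3),np.uint8)
for i,A in enumerate((s3,a["image"])):c[:,400*i:400*i+400]=cv2.resize(A[220:260,229:261],(400,500),interpolation=cv2.INTER_CUBIC)
cv2.imwrite("pics/k5.png",c[...,::-1])
E
```

```text
t 9.1167 pos [ 0.5781 -0.1869  0.0562] rpy [3.14e+00 2.00e-03 1.39e+00] popper [ 0.0018 -0.2493] F pop [-0.4 -5.6] 7.0 w 0.0002 gf 3.8
knob toolshift [ 0.2497 -0.1633] spin 0.002
pad toolshift [-0.0007 -0.0018] spin 0.002
[((np.float64(267.24968383017165), np.float64(169.17795844625113)), (np.float64(244.8950884086444), np.float64(241.43064833005894)), array([0.6204, 0.0565, 0.1361])), ((np.float64(267.07197750702903), np.float64(167.93683223992502)), (np.float64(244.26688867745005), np.float64(239.1617507136061)), array([0.6208, 0.0563, 0.153 ]))]
46 245.45652173913044 243.47826086956522 238 253 236 249
40 246.0 243.525 238 253 236 248
```

View pics/k5.png

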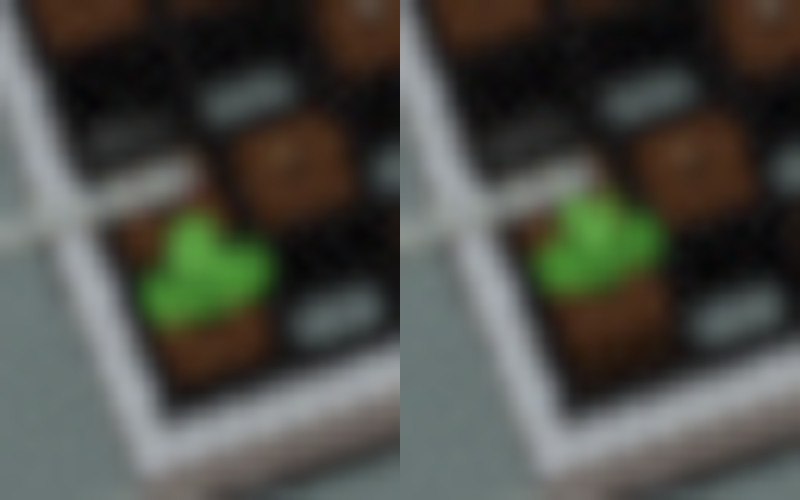

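The leaves are now up about 17 mm by both views, while the lever geometry says 19.5–21 mm, and the plug's side is visible. I'll press 1.5 mm more, hold, and hand in.

```bash
python3 -m handwheel '[[-1,0,0,0.001,0],[-1,0,0,0.0015,0],[-1,0,0,0.0015,0],[-1,0,0,0.0015,0],[-1,0,0,0.0015,0],[-1,0,0,0.0015,0]]' >/dev/null; python3 st.py; python3 -c "
from bench import *
print(hand_in())"
```

```text
t 9.7167 pos [ 0.5781 -0.1869  0.0547] rpy [3.14e+00 2.00e-03 1.39e+00] popper [ 0.0018 -0.2494] F pop [ 0.2 -6.3] 7.0 w -0.0 gf 3.9
knob toolshift [ 0.2497 -0.1633] spin 0.002
pad toolshift [-0.0006 -0.0018] spin 0.002
the job is handed in; nothing more can be done
None
```

I handed the job in with the seedling about 1 mm off-centre under the pointer, its plug raised roughly 18–21 mm by camera and lever geometry, and the gripper still holding the lever down.

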